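# Fuse plugs onto their test stands

### The job

Three porcelain fuse plugs in the green tray are due for testing: stand each one upright on the test stand of its own colour, with its whole brass foot on the round steel contact plate, and let go. Set them down, do not drop them, and leave the black switch body and the two brass posts standing where they are in the tray.

Things in the scene. Friction and masses are not known exactly. Their poses are not given: they have to be found in the camera images.
- plug_red: The red fuse plug: white porcelain head, 36 mm diameter, from 18 to 46 mm above its underside, with a red disc (28 mm) on top and a red band around it; below the head a brass foot of 27 mm diameter, 18 mm high. 46.7 mm tall, about 60 g, round. Stands upright on the floor of the green tray, among the other parts, in any place there. Origin: centre of its underside; z is its axis, up.
- plug_blue: The blue fuse plug: white porcelain head, 36 mm diameter, from 18 to 46 mm above its underside, with a blue disc (28 mm) on top and a blue band around it; below the head a brass foot of 27 mm diameter, 18 mm high. 46.7 mm tall, about 60 g, round. Stands upright on the floor of the green tray, among the other parts, in any place there. Origin: centre of its underside; z is its axis, up.
- plug_yellow: The yellow fuse plug: white porcelain head, 36 mm diameter, from 18 to 46 mm above its underside, with a yellow disc (28 mm) on top and a yellow band around it; below the head a brass foot of 27 mm diameter, 18 mm high. 46.7 mm tall, about 60 g, round. Stands upright on the floor of the green tray, among the other parts, in any place there. Origin: centre of its underside; z is its axis, up.
- stand_red: The red fuse test stand: grey block, 90 x 90 mm, with a red top face (21.5 mm high) around a round bright steel contact plate of 50 mm diameter in its middle, whose flat top is 24 mm above the counter. Fixed to the counter on the robot's right (-y side). Two short brass terminals on its +x face. Origin: centre of its underside, on the counter, right under the middle of the plate; z up.
- stand_blue: The blue fuse test stand: grey block, 90 x 90 mm, with a blue top face (21.5 mm high) around a round bright steel contact plate of 50 mm diameter in its middle, whose flat top is 24 mm above the counter. Fixed to the counter on the robot's right (-y side). Two short brass terminals on its +x face. Origin: centre of its underside, on the counter, right under the middle of the plate; z up.
- stand_yellow: The yellow fuse test stand: grey block, 90 x 90 mm, with a yellow top face (21.5 mm high) around a round bright steel contact plate of 50 mm diameter in its middle, whose flat top is 24 mm above the counter. Fixed to the counter on the robot's right (-y side). Two short brass terminals on its +x face. Origin: centre of its underside, on the counter, right under the middle of the plate; z up.
- tray: Battered green parts tray, 230 (x) x 320 (y) mm, walls 3 mm thick, 25 mm high, inner floor 3 mm above the counter; fixed, on the robot's left (+y). Its tin lid lies folded back beyond the +x rim, to 345 mm from the origin. Six parts stand on the floor in two rows of three along y, centres about 95 mm apart (at least 75). Origin: centre of underside; x, y along its sides.
- switch: Black bakelite toggle switch body, 44 x 36 x 24 mm (60 mm long with its thin steel strap along x), toggle up to 42 mm high; in the tray, to be left there. Origin: centre of its underside; z up.
- post_a: Brass terminal post: round base 30 mm diameter and 8 mm high, knurled head 22 to 24 mm diameter, 44 mm tall, all brass; stands in the tray, to be left there. Its twin is alike. Origin: centre of its underside; z up.
- post_b: Brass terminal post: round base 30 mm diameter and 8 mm high, knurled head 22 to 24 mm diameter, 44 mm tall, all brass; stands in the tray, to be left there. Its twin is alike. Origin: centre of its underside; z up.
There are look-alikes about, which are no part of the job. What is shaped like the plug_yellow but pink is not meant.

How it is judged:
By the outcome, as a careful person would: the job done as asked, in the order asked, and still so for the second after the job is handed in, with the robot touching nothing.
It also fails if it takes over 77 s, if anything falls off the work surface, if the arm or the gripper's body presses on something with over 40 N, if the wrist force passes 120 N, or if a joint passes its speed limit or range.

### The arm

A 6-joint arm with a two-finger parallel gripper is mounted at the origin on the work surface. World frame = base frame: x ahead of the robot, y to its left, z up, the work surface at z = 0. Lengths are in m, angles in rad, forces in N, time in s.
With the tool pointing down it reaches from about 0.375 to 0.9 m from the base axis. Payload 3.1 kg.
Tool frame: the origin (TCP) lies at the centre of the arm's flange, where the gripper is bolted on; the fingertips stand robot.tip_extent ahead of it and the grasp point (between the pads) lies 164 mm ahead of it (robot.tip_extent is the distance from the TCP to the fingertips, in m); z points along the fingers, y is the line along which they close (so a half turn about z gives the same grasp; the last joint's range is limited). The gripper opens to 87 mm and grips with 3 to 60 N. Pads are 19 mm wide; open, the fingers measure 117 mm over their backs; the gripper's body (75 mm by 190 mm) begins 51 mm behind the grasp point.
Start: joints at [-1.452, 0.527, 1.433, -0, 1.181, -0.178], TCP at [0.183, -0.597, 0.405] pointing down, gripper open.
Joint ranges: [-3.08, 3.08], [-0.75, 2.2], [0.22, 2.44], [-1.43, 4.57], [0, 2.65], [-2.85, 2.85]. Speed limits (rad/s): [2.79, 2.79, 3.14, 3.14, 3.14, 3.14].

### API

Orientations are given as a unit quaternion [x, y, z, w].
In Python, from rig import get_obs, camera, hand_in, cut_out, robot gives the robot as it stands.
- The arm moves only by the tool step_arm, never from a script. Its argument "rows" is a list of rows, each a list of 6 numbers: the shift along the world's x, y, z in m, then the turn, a rotation vector about the world's x, y, z in degrees. A call has 1 to 12 rows; each row shifts and turns the commanded pose from where the row before left it; what a row does not reach is not made up. A row lasts 1/8 s, in which the tool goes at most 62.5 mm and 10.7 degrees, less where a joint would pass 70% of its speed; a pose out of reach is approached as far as the arm can. A call is refused whole if a number of a shift passes 0.0625 or a number of a turn 10.7, either way. A call with a gripper value outside its range is refused whole. "jaw" is the finger opening in m, from 0 to 0.087, set as the call begins (left out, the last holds). The fingers move at their own pace and stop on an object; "squeeze" is the grip in N (left out, the last holds). Time passes only in rows, so rows that do not move let the fingers close. It gives the time, the measured TCP pose, the force, the opening and the grip force at its end, in the units of the state.
- get_obs(): the state, without advancing time (a new reading comes with each control period).
- camera(name): name is "scene" or "top" or "wrist"; returns a dict with "pixels" (480x640x3 uint8, blue, green, red), "depth" (480x640 float32, m along the optical axis (not along the pixel's ray), 0 where there is no reading), "fov_y" (degrees; the focal length in pixels is half the picture's height over the tangent of half this angle, whatever the lens; pixels are square), "cx", "cy" (the principal point, pixels), "extrinsics" (4x4, takes a point from camera to world coordinates); the wrist camera has in their place "mount" (4x4, takes a point from camera to tool coordinates, whose origin is the TCP and whose axes are the flange's). Camera axes: x right, y up, looking along -z (the intrinsics and any distortion apply to the point x, -y, -z); pixel columns grow to the right and rows downward; lengths in m; the calibration is good to about 2 mm. A picture is of the moment at which its call begins: read the wrist's pose just before it.
- hand_in(): hands the job in; it is judged then, once.
Trained networks look in the newest picture that a camera, given by its name, has taken for a name from the list of things; names that differ only in an ending like _2 or _b are one class to them, and where a whole thing is asked for, a point or a joint stands for the part that bears it (a point fixed in the world has none). Each returns a list of dicts, best first, with "confidence" (0 to 1); they miss things now and then, are a little off and sometimes report something else, mostly with a low value. They report only what shows in the picture. A call takes as long as a camera call. They do not tell look-alikes from the thing itself.
- cut_out(label, camera): "region" (480x640 bool, what is visible of it) and "extent" ([centre column, centre row, width, height] in pixels, round what is visible of it).
The state is a dict: "time": time; "q": joint angles; "joint_velocities": joint speeds; "joint_torque": joint torques, N m; "position": TCP position; "tool_rot": TCP orientation; "ft_force": force on the tool from outside, world axes, zero at the start; "moment": the same for the moment, N m; "grip_width": finger opening in m; "grip_force": force on a finger pad.
Only numpy, scipy, OpenCV 4.12 (cv2) and the standard library are available. Lean on these libraries where they do the work, as an engineer would, in place of code of your own. Each camera call takes 0.05 s, during which the arm holds its last target. There are 200 camera calls.

## Working session

There is one attempt and no reset: what is moved stays moved. The work goes in short steps, Python scripts to look and compute and a tool call to move; the robot and the scene stay as the last step left them, time stands still between calls to the robot, and variables do not carry over. Pictures are saved under pics/ and viewed, at most 14 in all, crops included, and the job is handed in when it is done.

Besides the shell and the picture viewer there is one more tool, called after "Call:" by a JSON object that holds its "method" and its "body". step_arm: Moves the arm, as the interface text tells. Its arguments: {"type":"object","properties":{"rows":{"type":"array"},"jaw":{"type":"number"},"squeeze":{"type":"number"}},"required":["rows"]}

```bash
mkdir -p pics; ls
cat > h.py <<'E'
import numpy as np,cv2
from rig import get_obs,camera,hand_in,cut_out,robot
from scipy.spatial.transform import Rotation as R
def cloud(c,T):
    f=240/np.tan(np.radians(c["fov_y"])/2)
    v,u=np.mgrid[0:480,0:640]; d=c["depth"]
    p=np.stack([(u-c["cx"])/f*d,-(v-c["cy"])/f*d,-d],-1)
    return p@T[:3,:3].T+T[:3,3]
def look(n):
    o=get_obs(); c=camera(n)
    if n=="wrist":
        T=np.eye(4);T[:3,:3]=R.from_quat(o["tool_rot"]).as_matrix();T[:3,3]=o["position"];T=T@c["mount"]
    else: T=c["extrinsics"]
    return c,cloud(c,T)
E
python3 - <<'E'
from h import *
print(robot.tip_extent,get_obs())
for n in("top","scene"):
    c,P=look(n); cv2.imwrite(f"pics/{n}0.png",c["pixels"])
    print(n,{k:c[k] for k in c if k not in("pixels","depth")})
    for l in["plug_red","plug_blue","plug_yellow","stand_red","stand_blue","stand_yellow","switch","post_a","tray"]:
        for r in cut_out(l,n)[:4]:
            m=r["region"]&(c["depth"]>0)
            if m.sum(): 
                q=P[m]; z=np.percentile(q[:,2],95); t=q[q[:,2]>z-.006]
                print(l,round(r["confidence"],2),np.round(r["extent"]),np.round(t.mean(0),4),np.round((t[:,:2].min(0)+t[:,:2].max(0))/2,4), np.round(z,4))
E
```

```text
pics
0.1822 {'time': 0.0, 'q': array([-1.45147281e+00,  5.28489596e-01,  1.43389581e+00,  2.21505458e-05,
        1.18134943e+00, -1.78538552e-01]), 'joint_velocities': array([ 0.00143209,  0.00143203, -0.00026064,  0.00085522, -0.00113623,
        0.00140748]), 'joint_torque': array([-5.33428356e-04, -4.40047073e+01, -1.76593727e+01,  6.33569062e-02,
        5.82197669e-02, -1.56249766e-04]), 'position': array([ 0.18339051, -0.5971407 ,  0.40375886]), 'tool_rot': array([ 9.88930315e-01,  1.48376830e-01,  4.19446450e-05, -1.07031781e-03]), 'ft_force': array([-0.87274451,  0.43182015,  0.16947101]), 'moment': array([ 0.05906512, -0.03988062,  0.01654515]), 'grip_force': 0.0, 'grip_width': 0.08669585348823475}
top {'fov_y': 44.81003127042609, 'cx': 322.5383106130444, 'cy': 248.46721942258114, 'extrinsics': array([[ 0.04764401,  0.9785408 , -0.20046931,  0.28848136],
       [-0.99885575,  0.04750854, -0.00548938,  0.03754057],
       [ 0.00415242,  0.20050146,  0.9796846 ,  1.06554186],
       [ 0.        ,  0.        ,  0.        ,  1.        ]])}
plug_red 0.91 [237. 248.  20.  21.] [0
[... 1864 characters left out ...]
.0494] [0.4898 0.3023] 0.0518
stand_red 0.75 [150. 249.  46.  43.] [ 0.5673 -0.2846  0.0217] [ 0.5658 -0.2851] 0.0247
stand_blue 0.69 [196. 281.  54.  51.] [ 0.6326 -0.1557  0.0218] [ 0.631  -0.1559] 0.0248
stand_yellow 0.65 [222. 227.  57.  41.] [ 0.4743 -0.147   0.0218] [ 0.4733 -0.1468] 0.0247
stand_yellow 0.55 [358. 330. 188. 238.] [0.6681 0.2056 0.0215] [0.6222 0.2016] 0.0235
switch 0.88 [325. 279.  26.  20.] [0.5838 0.1042 0.0303] [0.5831 0.1049] 0.0329
post_a 0.63 [417. 287.  19.  20.] [0.5757 0.3013 0.0442] [0.5758 0.3028] 0.046
post_a 0.46 [332. 243.  12.  21.] [0.4938 0.1105 0.0412] [0.4929 0.1104] 0.0436
tray 0.98 [359. 331. 190. 237.] [0.6684 0.2051 0.0215] [0.6221 0.2016] 0.0235
```

View pics/top0.png

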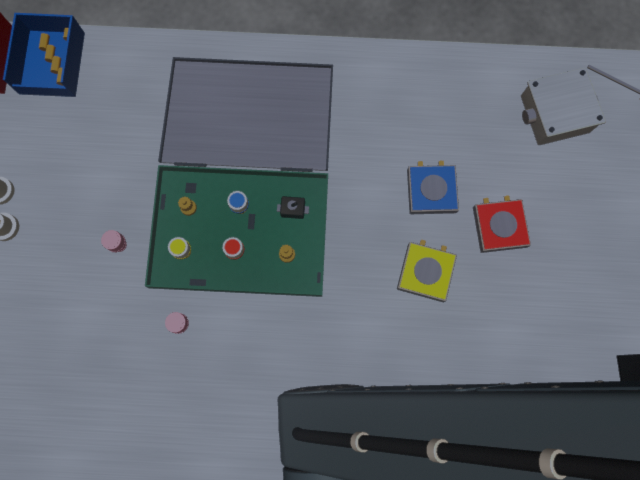

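View pics/scene0.png

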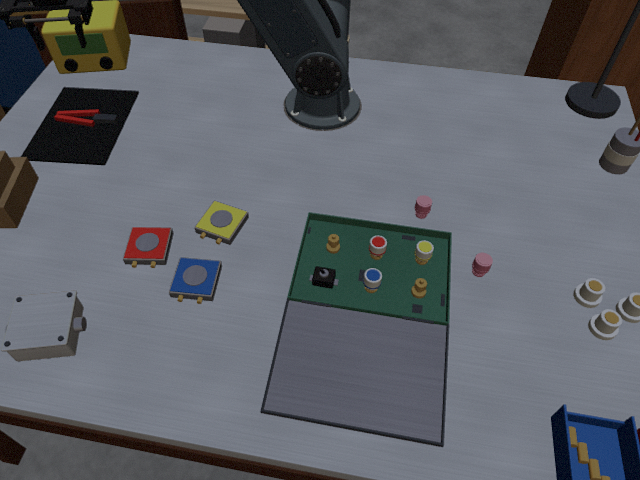

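The top picture shows red, blue and yellow plugs at (232,247), (237,201) and (178,247). The red, blue and yellow stands are at (504,224), (434,188) and (428,271). The pink look-alikes are outside the tray. The scene picture agrees. I'll move towards the stands and look from close by.

Call:
{"method": "step_arm", "body": {"rows": [[0.045,0.045,0,0,0,0],[0.05,0.05,0,0,0,0],[0.05,0.05,0,0,0,0],[0.05,0.05,0,0,0,0],[0.05,0.05,0,0,0,0],[0.04,0.05,0,0,0,0],[0.02,0.05,0,0,0,0],[0,0.04,0,0,0,0],[0,0,0,0,0,0],[0,0,0,0,0,0]], "jaw": 0.06, "squeeze": 15}}

```text
time: 2.25
position: [0.4637, -0.2381, 0.4051]
tool_rot: [0.989, 0.149, 0.0, 0.001]
ft_force: [0.6, -1.3, 0.0]
grip_width: 0.0598
grip_force: 0.0
```

```bash
cat >> h.py <<'E'
def scan(labels,n="wrist",name=None):
    c,P=look(n)
    if name: cv2.imwrite(f"pics/{name}.png",c["pixels"])
    hsv=cv2.cvtColor(c["pixels"],cv2.COLOR_BGR2HSV)
    for l in labels:
        for r in cut_out(l,n)[:3]:
            m=r["region"]&(c["depth"]>0)
            if not m.any(): continue
            q=P[m]; z=np.percentile(q[:,2],90); s=np.abs(q[:,2]-z)<.004; t=q[s]
            (a,b),rad=cv2.minEnclosingCircle(t[:,:2].astype(np.float32))
            print(l,round(r["confidence"],2),np.round(r["extent"]),"mean",np.round(t.mean(0),4),"circ",round(a,4),round(b,4),round(rad,4),"hue",np.median(hsv[m][s],0))
E
python3 - <<'E'
from h import *
print(get_obs()["position"])
scan(["stand_red","stand_blue","stand_yellow"],name="w1")
E
```

```text
[ 0.4636957  -0.23806881  0.40507046]
stand_red 0.91 [417. 108. 127. 138.] mean [ 0.5659 -0.2875  0.021 ] circ 0.5645 -0.2887 0.0618 hue [  0. 167. 226.]
stand_blue 0.93 [282.  28. 121.  52.] mean [ 0.6006 -0.1666  0.0204] circ 0.6057 -0.1613 0.0479 hue [109. 151. 230.]
stand_yellow 0.72 [228. 170. 139. 142.] mean [ 0.4723 -0.1497  0.0212] circ 0.4711 -0.1493 0.0611 hue [ 31. 131. 236.]
```

View pics/w1.png

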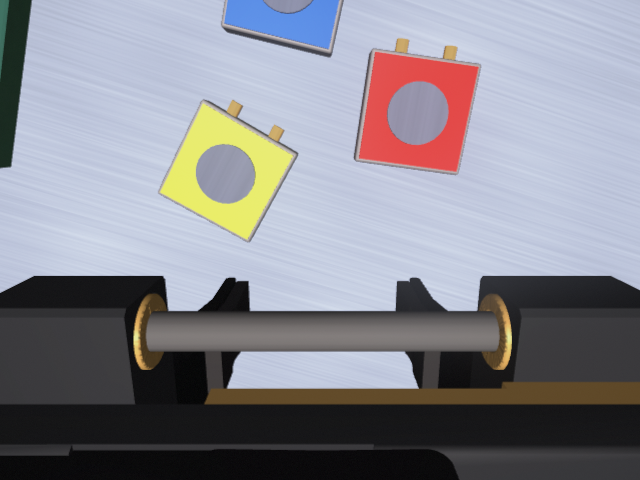

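The wrist picture shows the red plate at (418,113) and the yellow one at (225,174), with blue cut off at the top edge. This agrees with the first measurements. Next, the tray.

Call:
{"method": "step_arm", "body": {"rows": [[0,0.05,0,0,0,0],[0,0.05,0,0,0,0],[0,0.05,0,0,0,0],[0,0.05,0,0,0,0],[0,0.05,0,0,0,0],[0,0.05,0,0,0,0],[-0.02,0.05,0,0,0,0],[-0.02,0.05,0,0,0,0],[-0.02,0.04,0,0,0,0],[0,0,0,0,0,0],[0,0,0,0,0,0]]}}

```text
time: 3.82
position: [0.4042, 0.2018, 0.4048]
tool_rot: [0.989, 0.148, 0.0, 0.0]
ft_force: [-0.1, -0.6, -0.1]
grip_width: 0.0602
grip_force: 0.0
```

Run:
```python
from h import *
print(get_obs()["position"])
scan(["plug_red","plug_blue","plug_yellow","switch","post_a"],name="w2")
```

```text
[0.40415288 0.20177322 0.40484243]
plug_red 0.92 [353. 105.  47.  49.] mean [0.493  0.2039 0.0483] circ 0.493 0.2037 0.0179 hue [  1. 161. 248.]
plug_blue 0.6 [389.  11.  52.  22.] mean [0.5671 0.1988 0.0479] circ 0.5712 0.1998 0.0154 hue [108.  10. 246.]
plug_yellow 0.9 [232.  73.  49.  54.] mean [0.4886 0.3004 0.0483] circ 0.4884 0.3007 0.018 hue [ 30. 114. 251.]
plug_yellow 0.88 [82. 22. 70. 45.] mean [0.4928 0.4201 0.0453] circ 0.4961 0.4217 0.0186 hue [161.  34. 247.]
plug_yellow 0.65 [203. 240.  49.  49.] mean [0.356  0.2929 0.0455] circ 0.3553 0.2934 0.0183 hue [160.  29. 251.]
switch 0.73 [504.  38.  82.  64.] mean [0.5791 0.1043 0.0299] circ 0.5792 0.1029 0.0243 hue [118.   36.  183.5]
post_a 0.94 [459. 142.  44.  40.] mean [0.4922 0.1099 0.0379] circ 0.4922 0.109 0.0119 hue [ 22. 122. 229.]
```

View pics/w2.png

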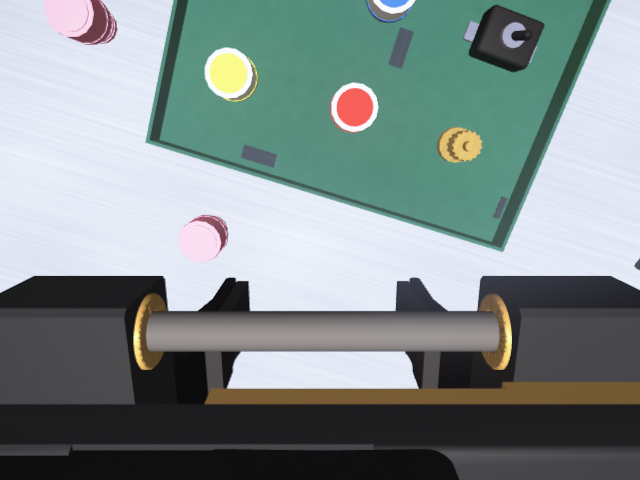

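The tray picture shows red at (354,107), yellow at (230,74), blue cut off at the top, and pinks at (75,15) and (203,240). I'll grasp red now.

Call:
{"method": "step_arm", "body": {"rows": [[0.045,0.001,0,0,0,0],[0.044,0.001,-0.02,0,0,0],[0,0,-0.05,0,0,0],[0,0,-0.05,0,0,0],[0,0,-0.04,0,0,0],[0,0,-0.03,0,0,0],[0,0,-0.014,0,0,0],[0,0,0,0,0,0],[0,0,0,0,0,0]]}}

```text
time: 5.25
position: [0.493, 0.2043, 0.2018]
tool_rot: [0.989, 0.148, 0.001, -0.0]
ft_force: [0.3, 0.0, 0.3]
grip_width: 0.0602
grip_force: 0.0
```

Call:
{"method": "step_arm", "body": {"rows": [[0,0,0,0,0,0],[0,0,0,0,0,0],[0,0,0,0,0,0],[0,0,0,0,0,0],[0,0,0,0,0,0],[0,0,0,0,0,0]], "jaw": 0.02, "squeeze": 15}}

```text
time: 6.0
position: [0.4925, 0.2043, 0.2011]
tool_rot: [0.989, 0.148, 0.0, 0.0]
ft_force: [-0.3, -0.6, 6.2]
grip_width: 0.035
grip_force: 15.0
```

Call:
{"method": "step_arm", "body": {"rows": [[0,0,0.02,0,0,0],[0,0,0.04,0,0,0],[0,0,0.04,0,0,0],[0.005,-0.03,0,0,0,0],[0.008,-0.05,0,0,0,0],[0.008,-0.05,0,0,0,0],[0.008,-0.05,0,0,0,0],[0.008,-0.05,0,0,0,0],[0.008,-0.05,0,0,0,0],[0.008,-0.05,0,0,0,0],[0.008,-0.05,0,0,0,0],[0.008,-0.05,0,0,0,0]]}}

```text
time: 7.5
position: [0.5613, -0.2272, 0.3]
tool_rot: [0.989, 0.148, -0.0, -0.001]
ft_force: [0.6, 0.4, -0.8]
grip_width: 0.0348
grip_force: 15.0
```

Call:
{"method": "step_arm", "body": {"rows": [[0.003,-0.04,0,0,0,0],[0,-0.02,0,0,0,0],[0,-0.001,-0.03,0,0,0],[0,0,-0.03,0,0,0],[0,0,0,0,0,0],[0,0,0,0,0,0]]}}

```text
time: 8.25
position: [0.5647, -0.2862, 0.2413]
tool_rot: [0.989, 0.149, 0.0, 0.0]
ft_force: [0.6, 0.8, -0.6]
grip_width: 0.0342
grip_force: 15.0
```

Run:
```python
from h import *
o=get_obs();print(o["position"],o["ft_force"])
c,P=look("wrist");cv2.imwrite("pics/w3.png",c["pixels"])
scan(["plug_red","stand_red"],"scene")
```

```text
[ 0.56470798 -0.28620165  0.24129733] [ 0.6264574   0.75445746 -0.59156423]
plug_red 0.87 [145. 230.  21.  25.] mean [ 0.5693 -0.2838  0.0897] circ 0.5668 -0.282 0.018 hue [  1. 189. 143.]
stand_red 0.76 [147. 251.  48.  44.] mean [ 0.575  -0.2803  0.0221] circ 0.5668 -0.2823 0.0578 hue [  1. 189. 140.]
```

View pics/w3.png

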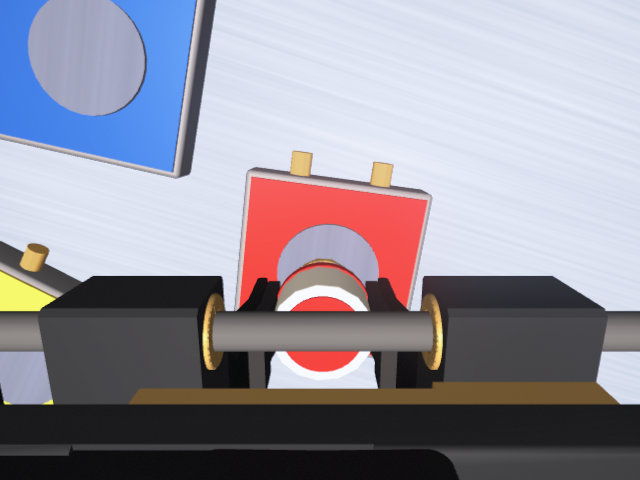

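The plug hangs upright over the red plate, with its disc at (322,335). I'll lower it by 17 mm, then feel for contact.

Call:
{"method": "step_arm", "body": {"rows": [[0,0,-0.01,0,0,0],[0,0,-0.005,0,0,0],[0,0,-0.002,0,0,0],[0,0,-0.001,0,0,0],[0,0,0,0,0,0],[0,0,0,0,0,0]]}}

```text
time: 9.2
position: [0.5645, -0.2868, 0.2229]
tool_rot: [0.989, 0.148, 0.0, 0.0]
ft_force: [0.1, -0.1, 0.0]
grip_width: 0.0347
grip_force: 15.0
```

Call:
{"method": "step_arm", "body": {"rows": [[0,0,-0.001,0,0,0],[0,0,0,0,0,0]]}}

```text
time: 9.45
position: [0.5645, -0.2867, 0.2222]
tool_rot: [0.989, 0.148, 0.0, 0.0]
ft_force: [-0.6, 0.2, 2.3]
grip_width: 0.0346
grip_force: 15.0
```

Call:
{"method": "step_arm", "body": {"rows": [[0,0,0,0,0,0],[0,0,0,0,0,0],[0,0,0,0,0,0],[0,0,0,0,0,0],[0,0,0.03,0,0,0],[0,0,0.05,0,0,0],[0,0,0.05,0,0,0],[0,0,0.05,0,0,0]], "jaw": 0.06}}

```text
time: 10.45
position: [0.5642, -0.2866, 0.4032]
tool_rot: [0.989, 0.148, -0.0, -0.0]
ft_force: [1.0, -0.2, 0.0]
grip_width: 0.06
grip_force: 0.0
```

Call:
{"method": "step_arm", "body": {"rows": [[-0.01,0.05,0,0,0,0],[-0.02,0.05,0,0,0,0],[-0.02,0.05,0,0,0,0],[-0.02,0.05,0,0,0,0],[0,0.05,0,0,0,0],[0,0.05,0,0,0,0],[0,0.05,0,0,0,0],[0,0.05,0,0,0,0],[0,0.05,0,0,0,0],[0,0.04,0,0,0,0],[0,0,0,0,0,0],[0,0,0,0,0,0]]}}

```text
time: 11.95
position: [0.4942, 0.203, 0.4016]
tool_rot: [0.989, 0.149, -0.0, 0.0]
ft_force: [-0.1, -1.7, 0.4]
grip_width: 0.0599
grip_force: 0.0
```

Run:
```python
from h import *
print(get_obs()["position"])
scan(["plug_blue","plug_yellow"],name="w4")
scan(["plug_red"],"scene")
scan(["plug_red"],"top")
```

```text
[0.49423826 0.20304607 0.40161884]
plug_blue 0.74 [358. 112.  51.  51.] mean [0.5795 0.2025 0.0483] circ 0.5795 0.2022 0.0179 hue [107. 151. 248.]
plug_yellow 0.96 [ 65. 134.  72.  50.] mean [0.4969 0.4213 0.0453] circ 0.4968 0.4221 0.0184 hue [161.  34. 249.]
plug_yellow 0.92 [206. 187.  48.  49.] mean [0.4892 0.3004 0.0484] circ 0.4888 0.3009 0.0181 hue [ 30. 123. 252.]
plug_red 0.63 [145. 234.  22.  23.] mean [ 0.5661 -0.2825  0.07  ] circ 0.5651 -0.2838 0.0181 hue [  1. 173. 145.]
plug_red 0.72 [509. 220.  25.  24.] mean [ 0.5631 -0.2849  0.0703] circ 0.5637 -0.285 0.0179 hue [  0.  167.5 170. ]
```

Red stands well. Now blue.

Call:
{"method": "step_arm", "body": {"rows": [[0.045,0,0,0,0,0],[0.04,-0.0005,-0.02,0,0,0],[0,0,-0.05,0,0,0],[0,0,-0.05,0,0,0],[0,0,-0.04,0,0,0],[0,0,-0.03,0,0,0],[0,0,-0.011,0,0,0],[0,0,0,0,0,0],[0,0,0,0,0,0]]}}

```text
time: 13.42
position: [0.5801, 0.2029, 0.2022]
tool_rot: [0.989, 0.148, 0.001, -0.0]
ft_force: [-0.1, 0.4, 0.4]
grip_width: 0.0601
grip_force: 0.0
```

Call:
{"method": "step_arm", "body": {"rows": [[0,0,0,0,0,0],[0,0,0,0,0,0],[0,0,0,0,0,0],[0,0,0,0,0,0],[0,0,0,0,0,0],[0,0,0,0,0,0]], "jaw": 0.02}}

```text
time: 14.18
position: [0.5796, 0.2028, 0.2011]
tool_rot: [0.989, 0.148, 0.0, 0.0]
ft_force: [-1.1, -0.7, 4.3]
grip_width: 0.0344
grip_force: 15.0
```

Call:
{"method": "step_arm", "body": {"rows": [[0,0,0.02,0,0,0],[0,0,0.04,0,0,0],[0,0,0.04,0,0,0],[0.005,-0.03,0,0,0,0],[0.007,-0.05,0,0,0,0],[0.007,-0.05,0,0,0,0],[0.007,-0.05,0,0,0,0],[0.007,-0.05,0,0,0,0],[0.007,-0.05,0,0,0,0],[0.007,-0.05,0,0,0,0],[0.003,-0.03,0,0,0,0],[0,0,0,0,0,0]]}}

```text
time: 15.68
position: [0.6295, -0.1598, 0.3015]
tool_rot: [0.989, 0.147, 0.001, 0.001]
ft_force: [-0.9, 0.6, 0.0]
grip_width: 0.0346
grip_force: 15.0
```

Call:
{"method": "step_arm", "body": {"rows": [[0,0,-0.03,0,0,0],[0,0,-0.03,0,0,0],[0,0,0,0,0,0],[0,0,0,0,0,0]]}}

```text
time: 16.18
position: [0.6298, -0.1565, 0.2419]
tool_rot: [0.989, 0.149, 0.001, 0.0]
ft_force: [0.8, -0.1, -0.5]
grip_width: 0.0346
grip_force: 15.0
```

Run:
```python
from h import *
o=get_obs();print(o["position"],o["ft_force"])
c,P=look("wrist");cv2.imwrite("pics/w5.png",c["pixels"])
scan(["plug_blue","stand_blue"],"scene")
```

```text
[ 0.62982835 -0.15645918  0.24185741] [ 0.77009677 -0.10481548 -0.48748336]
plug_blue 0.61 [193. 263.  17.  26.] mean [ 0.6349 -0.154   0.0901] circ 0.63 -0.1531 0.0199 hue [109. 179. 131.]
stand_blue 0.78 [196. 283.  56.  44.] mean [ 0.6391 -0.1499  0.0221] circ 0.6301 -0.1568 0.0607 hue [109. 178. 129.]
stand_blue 0.19 [358. 330. 184. 238.] mean [0.6753 0.2044 0.0208] circ 0.6279 0.1986 0.261 hue [116.  34. 113.]
```

View pics/w5.png

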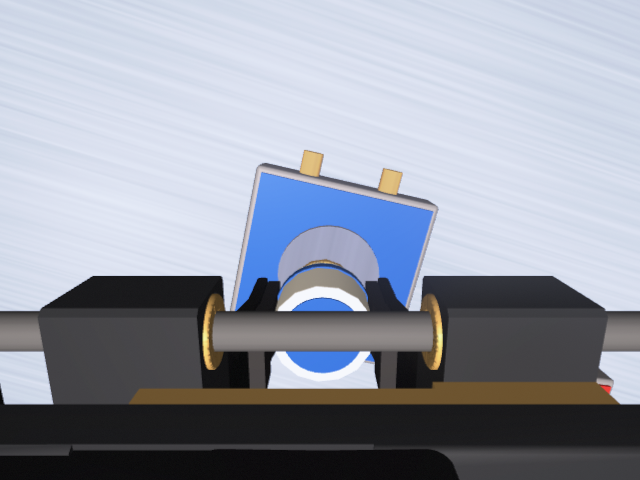

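The blue plug is upright over the blue plate: plate centre column 328, plug 322, which is 2–3 mm off and well within the margin.

Call:
{"method": "step_arm", "body": {"rows": [[0,-0.001,-0.01,0,0,0],[0,0,-0.005,0,0,0],[0,0,-0.002,0,0,0],[0,0,-0.001,0,0,0],[0,0,-0.001,0,0,0],[0,0,0,0,0,0],[0,0,0,0,0,0]]}}

```text
time: 17.25
position: [0.6294, -0.1582, 0.2222]
tool_rot: [0.989, 0.148, 0.0, 0.0]
ft_force: [-1.8, 0.1, 3.3]
grip_width: 0.0349
grip_force: 15.0
```

Call:
{"method": "step_arm", "body": {"rows": [[0,0,0,0,0,0],[0,0,0,0,0,0],[0,0,0,0,0,0],[0,0,0,0,0,0],[0,0,0.03,0,0,0],[0,0,0.05,0,0,0],[0,0,0.05,0,0,0],[0,0,0.05,0,0,0]], "jaw": 0.06}}

```text
time: 18.25
position: [0.6292, -0.1581, 0.4032]
tool_rot: [0.989, 0.148, -0.0, -0.0]
ft_force: [0.6, 0.0, 0.5]
grip_width: 0.0599
grip_force: 0.0
```

Call:
{"method": "step_arm", "body": {"rows": [[-0.016,0.045,0,0,0,0],[-0.016,0.046,0,0,0,0],[-0.016,0.046,0,0,0,0],[-0.016,0.046,0,0,0,0],[-0.016,0.046,0,0,0,0],[-0.016,0.046,0,0,0,0],[-0.016,0.046,0,0,0,0],[-0.016,0.046,0,0,0,0],[-0.01,0.046,0,0,0,0],[-0.003,0.046,0,0,0,0],[0,0,0,0,0,0],[0,0,0,0,0,0]]}}

```text
time: 19.75
position: [0.4882, 0.3006, 0.4016]
tool_rot: [0.989, 0.149, -0.0, 0.0]
ft_force: [0.1, -0.5, 0.8]
grip_width: 0.0599
grip_force: 0.0
```

Run:
```python
from h import *
print(get_obs()["position"])
scan(["plug_red","plug_blue"],"scene")
scan(["plug_red","plug_blue"],"top")
```

```text
[0.48822346 0.30059757 0.40155909]
plug_red 0.67 [145. 236.  20.  24.] mean [ 0.5675 -0.2823  0.0695] circ 0.5666 -0.2805 0.0183 hue [  1.  181.5 145. ]
plug_red 0.59 [148. 250.  48.  44.] mean [ 0.573  -0.2804  0.0217] circ 0.5668 -0.284 0.0607 hue [  1. 190. 144.]
plug_blue 0.84 [193. 267.  12.  28.] mean [ 0.63   -0.1555  0.07  ] circ 0.6292 -0.1558 0.0192 hue [109. 164. 128.]
plug_red 0.56 [510. 219.  26.  24.] mean [ 0.5633 -0.2845  0.0703] circ 0.5638 -0.2849 0.0187 hue [  1. 170. 156.]
plug_blue 0.87 [436. 182.  20.  25.] mean [ 0.6271 -0.1559  0.0704] circ 0.627 -0.1557 0.0178 hue [108. 163. 148.]
plug_blue 0.4 [288. 255.  16.  19.] mean [0.4898 0.1087 0.0402] circ 0.4898 0.1089 0.0115 hue [ 22.  151.  129.5]
```

Call:
{"method": "step_arm", "body": {"rows": [[0,0,-0.03,0,0,0],[0,0,-0.05,0,0,0],[0,0,-0.05,0,0,0],[0,0,-0.035,0,0,0],[0,0,-0.025,0,0,0],[0,0,-0.011,0,0,0],[0,0,0,0,0,0],[0,0,0,0,0,0]]}}

```text
time: 21.05
position: [0.489, 0.3009, 0.2018]
tool_rot: [0.989, 0.148, 0.001, -0.0]
ft_force: [-0.4, -0.1, -0.6]
grip_width: 0.0597
grip_force: 0.0
```

Call:
{"method": "step_arm", "body": {"rows": [[0,0,0,0,0,0],[0,0,0,0,0,0],[0,0,0,0,0,0],[0,0,0,0,0,0],[0,0,0,0,0,0],[0,0,0,0,0,0]], "jaw": 0.02}}

```text
time: 21.8
position: [0.4885, 0.3009, 0.2011]
tool_rot: [0.989, 0.148, 0.0, -0.0]
ft_force: [0.0, -0.6, 4.6]
grip_width: 0.0347
grip_force: 15.0
```

Call:
{"method": "step_arm", "body": {"rows": [[0,0,0.02,0,0,0],[0,0,0.04,0,0,0],[0,0,0.04,0,0,0],[0,-0.04,0,0,0,0],[-0.002,-0.05,0,0,0,0],[-0.002,-0.05,0,0,0,0],[-0.002,-0.05,0,0,0,0],[-0.002,-0.05,0,0,0,0],[-0.002,-0.05,0,0,0,0],[-0.002,-0.05,0,0,0,0],[-0.002,-0.05,0,0,0,0],[-0.002,-0.04,0,0,0,0]]}}

```text
time: 23.3
position: [0.4722, -0.1312, 0.3005]
tool_rot: [0.989, 0.148, 0.0, 0.0]
ft_force: [0.3, -0.3, 0.1]
grip_width: 0.0344
grip_force: 15.0
```

Call:
{"method": "step_arm", "body": {"rows": [[0,-0.02,0,0,0,0],[0,0,0,0,0,0],[0,0,-0.03,0,0,0],[0,0,-0.03,0,0,0],[0,0,0,0,0,0],[0,0,0,0,0,0]]}}

```text
time: 24.05
position: [0.4727, -0.1482, 0.2413]
tool_rot: [0.989, 0.149, 0.0, -0.0]
ft_force: [0.5, 0.2, -0.0]
grip_width: 0.0347
grip_force: 15.0
```

Run:
```python
from h import *
o=get_obs();print(o["position"],o["ft_force"])
c,P=look("wrist");cv2.imwrite("pics/w6.png",c["pixels"])
scan(["plug_yellow","stand_yellow"],"scene")
```

```text
[ 0.4726702  -0.14819495  0.24128748] [ 0.46409633  0.18862212 -0.03493781]
plug_yellow 0.87 [482. 264.  20.  21.] mean [0.4979 0.4237 0.0464] circ 0.4972 0.4234 0.0192 hue [168.  62. 147.]
plug_yellow 0.72 [219. 203.  11.  25.] mean [ 0.4748 -0.145   0.0896] circ 0.4731 -0.1438 0.0195 hue [ 31. 137. 153.]
plug_yellow 0.72 [421. 206.  15.  26.] mean [0.3565 0.2955 0.0466] circ 0.3556 0.2941 0.0203 hue [168.  63. 147.]
stand_yellow 0.67 [221. 228.  58.  36.] mean [ 0.4819 -0.1426  0.0222] circ 0.4714 -0.1475 0.0602 hue [ 31. 141. 150.]
```

View pics/w6.png

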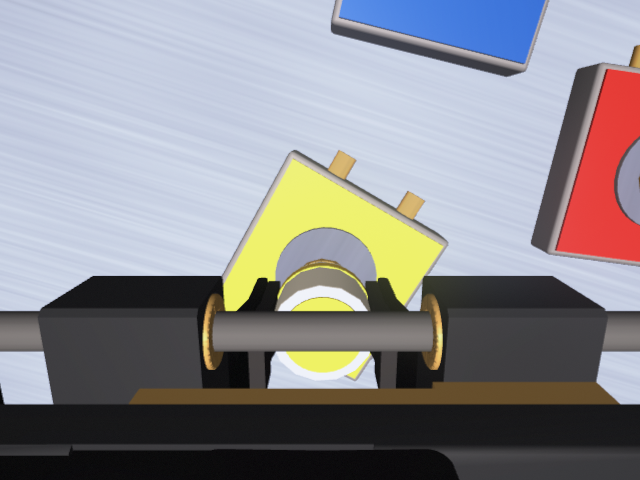

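The yellow plug is upright over the yellow plate: plate centre column 326, plug 322. I'll lower it.

Call:
{"method": "step_arm", "body": {"rows": [[0,0,-0.01,0,0,0],[0,0,-0.005,0,0,0],[0,0,-0.002,0,0,0],[0,0,-0.001,0,0,0],[0,0,-0.001,0,0,0],[0,0,0,0,0,0],[0,0,0,0,0,0]]}}

```text
time: 25.12
position: [0.4724, -0.1492, 0.222]
tool_rot: [0.989, 0.148, 0.0, 0.0]
ft_force: [-0.0, 1.0, 3.2]
grip_width: 0.0346
grip_force: 15.0
```

Call:
{"method": "step_arm", "body": {"rows": [[0,0,0,0,0,0],[0,0,0,0,0,0],[0,0,0,0,0,0],[0,0,0,0,0,0],[0,0,0.03,0,0,0],[0,0,0.05,0,0,0],[0,0,0.05,0,0,0],[0,0,0.05,0,0,0],[0,-0.05,0,0,0,0],[0,-0.05,0,0,0,0],[0,0,0,0,0,0],[0,0,0,0,0,0]], "jaw": 0.06}}

```text
time: 26.62
position: [0.472, -0.2488, 0.4012]
tool_rot: [0.989, 0.148, -0.001, -0.001]
ft_force: [-0.0, 0.6, -0.1]
grip_width: 0.0604
grip_force: 0.0
```

Run:
```python
from h import *
scan(["plug_red","plug_blue","plug_yellow"],"wrist","w7")
scan(["plug_red","plug_blue","plug_yellow","switch","post_a"],"scene","scene7")
```

```text
plug_red 0.72 [410. 115.  54.  56.] mean [ 0.5647 -0.2858  0.0692] circ 0.5646 -0.2861 0.0179 hue [  0. 172. 228.]
plug_yellow 0.9 [199. 181.  55.  50.] mean [ 0.4729 -0.1493  0.0694] circ 0.4725 -0.149 0.0181 hue [ 31. 139. 237.]
plug_yellow 0.24 [214. 176. 138. 141.] mean [ 0.4746 -0.1527  0.0207] circ 0.4712 -0.1503 0.0617 hue [ 31. 134. 236.]
plug_red 0.56 [147. 236.  21.  25.] mean [ 0.566  -0.2837  0.0698] circ 0.565 -0.2837 0.0194 hue [  2. 147. 141.]
plug_blue 0.83 [195. 266.  14.  24.] mean [ 0.63   -0.1552  0.0699] circ 0.6296 -0.1551 0.0185 hue [109. 168. 124.]
plug_blue 0.24 [150. 250.  51.  44.] mean [ 0.5735 -0.2796  0.0215] circ 0.5668 -0.286 0.0597 hue [  1. 192. 140.]
plug_yellow 0.74 [483. 264.  21.  22.] mean [0.4979 0.4236 0.0463] circ 0.4975 0.4231 0.0188 hue [168.   63.5 143. ]
plug_yellow 0.6 [220. 210.  16.  21.] mean [ 0.4737 -0.1464  0.0698] circ 0.4725 -0.1452 0.0193 hue [ 31.  114.5 148. ]
plug_yellow 0.56 [421. 206.  18.  26.] mean [0.3564 0.2947 0.0463] circ 0.3554 0.2951 0.0193 hue [168.  64. 143.]
switch 0.55 [324. 280.  30.  20.] mean [0.5831 0.1055 0.0289] circ 0.5842 0.107 0.025 hue [116.  36.  27.]
post_a 0.7 [418. 287.  22.  18.] mean [0.5754 0.3005 0.0395] circ 0.5742 0.3005 0.0121 hue [ 21. 126. 123.]
post_a 0.66 [333. 243.  12.  19.] mean [0.4946 0.1108 0.0391] circ 0.4929 0.1098 0.0127 hue [ 21. 126. 121.]
```

View pics/scene7.png

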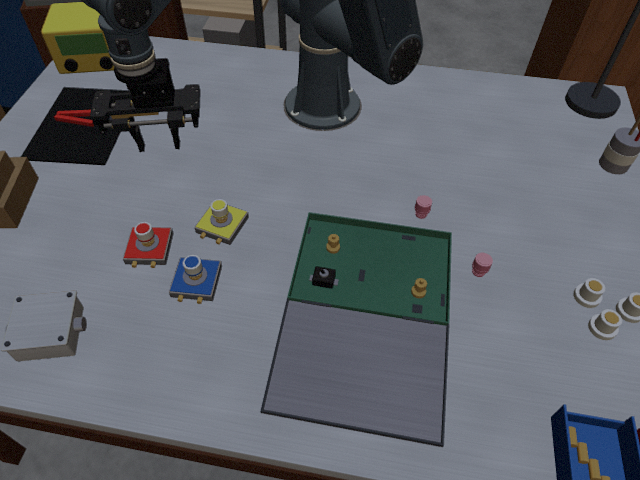

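View pics/w7.png

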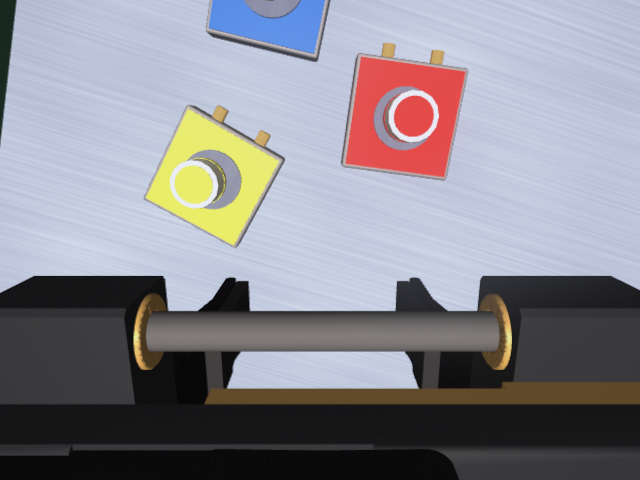

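The scene picture shows the plugs upright on their own stands, red at (146,236), blue at (193,268) and yellow at (220,211), with the switch and posts unmoved in the tray. The wrist picture agrees for red (413,115) and yellow (195,183), within 2 mm of the plate centres.

```bash
python3 -c "
from rig import hand_in
print(hand_in())"
```

```text
the job is handed in; nothing more can be done
None
```

The red, blue and yellow plugs each stand upright on the plate of their own colour, set down and released. The switch and both posts were left where they were, and I handed the job in at about 27 s; no verdict came back.

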